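# Point out the tallest capacitor, then save the mark

## Robot

A 6-joint arm with a two-finger parallel gripper is mounted at the origin on the work surface. World frame = base frame: x ahead of the robot, y to its left, z up, the work surface at z = 0. Lengths are in m, angles in degrees, forces in N, time in s.
With the tool pointing down it reaches from about 0.3 to 0.775 m from the base axis. Payload 14.6 kg.
Tool frame: the origin (TCP) lies between the finger pads, 19 mm behind the fingertips; this is the grasp point; z points along the fingers, y is the line along which they close (so a half turn about z gives the same grasp; the last joint's range is limited). The gripper opens to 85 mm and grips with 20 to 120 N. Pads are 22 mm wide; open, the fingers measure 114 mm over their backs; the gripper's body (76 mm by 85 mm) begins 54 mm behind the grasp point. The pads swing forward as they close: fully open they stand 13 mm farther back than shut.
Start: joints at [61.1, 17.183, 87.147, -0, 75.671, -3.816], TCP at [0.233, 0.498, 0.25] pointing down, gripper open.
Joint ranges: [-173.82, 173.82], [-45.26, 126.66], [13.44, 144.39], [-59.66, 239.66], [0, 175.72], [-146.38, 146.38]. Speed limits (degrees/s): [127.2, 127.2, 147.25, 180, 180, 180].

## Interface

Orientations are given as a 3x3 rotation matrix whose columns are the frame's x, y, z axes.
In Python, from rig import ctrl gives the robot as it stands. The module is installed in compiled form; this text tells all that it offers.
- The arm moves only by the shell command python3 -m crank 'ROWS' [FORCE]. ROWS is JSON, a list that holds one entry, the list of rows, each a list of 7 numbers: the turn, a rotation vector about the tool's x, y, z each as a share of 45 degrees, from -1 to 1, then the shift along the tool's x, y, z each as a share of 1 m, from -1 to 1, then the closure, from 0 (fully open) to 1 (shut). In form: [[[rx, ry, rz, dx, dy, dz, grip], ...]]. A call has 1 to 5 rows; each row is the pose to reach, as a shift and turn from the pose commanded when the call began, along the tool's axes at that moment; what a row does not reach only later rows make up. A row lasts 1/12 s, in which the tool goes at most 41.7 mm and 7.16 degrees, less where a joint would pass 70% of its speed; a pose out of reach is approached as far as the arm can. A call with a number of a shift or a turn outside -1 to 1 is refused whole. A call with a gripper value outside its range is refused whole. The fingers move at their own pace and stop on an object; FORCE is the grip in N (left out, the last holds). Time passes only in rows, so rows that repeat a pose let the fingers close. It gives the time, the measured TCP pose, the force, the opening and the grip force at its end, in the units of the state.
- ctrl.observe(): the state, without advancing time (a new reading comes with each control period).
- ctrl.camera(name): name is "side" or "top"; returns the picture (384x512x3 uint8, red, green, blue); there is no depth.
- ctrl.calibration(name): a dict with "mtx" (3x3 intrinsics, pixels), "R" (3x3) and "t" (3): a world point X has camera coordinates R X + t. Camera axes: x right, y down, z forward; pixel columns grow to the right and rows downward; lengths in m; the calibration is good to about 2 mm. A picture is of the moment at which its call begins. calibration takes no time and is no camera call.
- ctrl.sign_off(): hands the job in; it is judged then, once.
The state is a dict: "time_s": time; "joint_pos": joint angles; "joint_vel": joint speeds; "joint_torque": joint torques, N m; "ee_pos": TCP position; "ee_rot": TCP orientation; "contact_force": force on the tool from outside, world axes, zero at the start; "ft_torque": the same for the moment, N m; "gripper_width": opening from 0.0 (shut) to 1.0 (fully open); "grasp_force": force on a finger pad.
Only numpy, scipy, OpenCV 4.12 (cv2) and the standard library are available. Lean on these libraries where they do the work, as an engineer would, in place of code of your own. Each camera call takes 0.05 s, during which the arm holds its last target. There are 200 camera calls.

## Task

Show the inspection camera the tallest can on the circuit board: point down at it with the fingertips two or three centimetres above the middle of its top and dwell there for at least two seconds, pointing at no other can and touching nothing on the board. Then gently press the large button of the cordless remote all the way down to save the mark, let it come back up and move clear. Do not press the small button, shift or lift the remote, or disturb anything else on the bench.

Things in the scene. Friction and masses are not known exactly. Their poses are not given: they have to be found in the camera images.
- can_tall: plain aluminium can capacitor, upright cylinder 26 mm in diameter and 60 mm tall, soldered to the circuit board (immovable); the four cans stand about 100 to 156 mm apart near the board's corners, and which can stands at which corner varies. Origin: centre of its underside, on the board 20 mm above the work surface; z up. The tallest can on the board
- can_tall_top (a point): centre of the flat top of the tallest can, 60 mm above its underside and 80 mm above the work surface; z up
- can_mid: plain aluminium can capacitor, upright cylinder 30 mm in diameter and 40 mm tall, soldered to the circuit board (immovable); the four cans stand about 100 to 156 mm apart near the board's corners, and which can stands at which corner varies. Origin: centre of its underside, on the board 20 mm above the work surface; z up
- can_mid_top (a point): centre of the flat top of the 40 mm can, 40 mm above its underside and 60 mm above the work surface; z up
- can_wide: plain aluminium can capacitor, upright cylinder 36 mm in diameter and 28 mm tall, soldered to the circuit board (immovable); the four cans stand about 100 to 156 mm apart near the board's corners, and which can stands at which corner varies. Origin: centre of its underside, on the board 20 mm above the work surface; z up
- can_wide_top (a point): centre of the flat top of the 28 mm can, 28 mm above its underside and 48 mm above the work surface; z up
- can_low: plain aluminium can capacitor, upright cylinder 22 mm in diameter and 18 mm tall, soldered to the circuit board (immovable); the four cans stand about 100 to 156 mm apart near the board's corners, and which can stands at which corner varies. Origin: centre of its underside, on the board 20 mm above the work surface; z up
- can_low_top (a point): centre of the flat top of the 18 mm can, 18 mm above its underside and 38 mm above the work surface; z up
- board: green circuit board, 170 x 200 mm, in a 180 (x) by 210 (y) mm aluminium carrier fixed to the table; the board's upper face is 20 mm above the work surface, its other components rise at most 11 mm above that face. Origin: centre of the carrier's underside; z up. The cans stand at (+-50, +-60) mm in its frame
- remote: cordless remote control, loose grey plastic box 130 (x) by 70 (y) by 30 mm (z), 0.6 kg, lying flat, any way round. Two off-white round push buttons in black housings on its upper face: a large one 35 mm from the centre towards its +x, a small one 40 mm from the centre towards -x. Origin: centre of its underside; z up
- big_button (a joint): travel of the remote's large button, 30 mm in diameter: 0 = released, 0.006 m = fully down (pressed straight down); a spring returns it, 1.5 N to start and 5 N for fully down
- big_button_top (a point): centre of the upper face of the remote's large button (moves with it), 52 mm above the work surface when released
- small_button (a joint): travel of the remote's small button, 14 mm in diameter: 0 = released, 0.006 m = fully down
- small_button_top (a point): centre of the upper face of the remote's small button; not to be pressed
- spare_can: loose spare can of the same make, 26 mm in diameter and 60 mm tall, standing on the table between the board and the remote, not on the board. Origin: centre of its underside
- spare_can_top (a point): centre of the spare can's top, 60 mm above the work surface
- standoff: loose brass pillar 12 mm in diameter, 22 mm tall, standing upright at the middle of the circuit board. Origin: centre of its underside
- hexkey: loose dark steel L-shaped hex key, arms 95 and 26 mm, 6 mm thick, lying flat. Origin: under the middle of the long arm, which runs along its x
- screwdriver: loose screwdriver, 180 mm long, black handle, lying along its x. Origin: under its middle
- jar: loose closed jar, 52 mm in diameter, 55 mm tall, upright, beyond the board. Origin: centre of its underside
- connector: loose metal plug connector, about 27 x 55 x 12 mm, lying to the left (+y) of the board. Origin: underside, near its centre

How it is judged (in metres and radians):
On the way, in this order (a step that is already met when the one before it is completed fails the run):
1. pointing down at the tallest can: tool point within 15 mm of its axis and at most 65 mm above its top, tool within 45 degrees of straight down, for 1.8 s without a break (horizontal distance between the grasp point and can_tall_top below 0.015 m and z of the grasp point in the frame of can_tall_top between 0 and 0.065 m and angle between the grasp point's own z axis and vertical above 2.35 rad), for 1.8 s.
2. then the large button of the remote pressed down by at least 4.5 of its 6 mm (value of joint big_button above 0.0045 m), for 0.1 s.
At the end, for the whole second after the job is handed in: both buttons released (under 1.5 mm), the remote lying flat, at rest and within 15 mm of where it was, every loose thing within 15 mm of where it was (value of joint each of big_button, small_button below 0.0015 m and distance of each of remote, spare_can, standoff, hexkey, screwdriver, jar, connector from where it was at the start of the episode below 0.015 m and angle between remote's own z axis and vertical below 0.05 rad and linear speed of remote below 0.01 m/s); the robot touches nothing.
It fails at once if the robot touches the circuit board or anything on it (contact force between any of the fingers, the arm and board above 0.3 N or contact force between any of the fingers, the arm and standoff above 0.3 N or contact force between any of the fingers, the arm and can_tall above 0.3 N or contact force between any of the fingers, the arm and can_mid above 0.3 N or contact force between any of the fingers, the arm and can_wide above 0.3 N or contact force between any of the fingers, the arm and can_low above 0.3 N).
It fails at once if the robot points at another can (tool point within 15 mm of its axis and less than 60 mm above its top) ((horizontal distance between the grasp point and can_mid_top below 0.015 m and z of the grasp point in the frame of can_mid_top below 0.06 m) or (horizontal distance between the grasp point and can_wide_top below 0.015 m and z of the grasp point in the frame of can_wide_top below 0.06 m) or (horizontal distance between the grasp point and can_low_top below 0.015 m and z of the grasp point in the frame of can_low_top below 0.06 m) or (horizontal distance between the grasp point and spare_can_top below 0.015 m and z of the grasp point in the frame of spare_can_top below 0.06 m)).
It fails at once if the small button is pressed (value of joint small_button above 0.003 m).
It fails at once if the remote is lifted, tipped, shifted by more than 20 mm, or pushed harder than 25 N (height (world z) of remote above 0.008 m or angle between remote's own z axis and vertical above 0.15 rad or distance of remote from where it was at the start of the episode above 0.02 m or contact force between any of the fingers, the arm and remote above 25 N).
It fails at once if another loose thing is moved more than 15 mm (distance of any of spare_can, standoff, hexkey, screwdriver, jar, connector from where it was at the start of the episode above 0.015 m).
It also fails if it takes over 48 s, if anything falls off the work surface, if the arm or the gripper's body presses on something with over 40 N, if the wrist force passes 120 N, or if a joint passes its speed limit or range.

## Working session

There is one attempt and no reset: what is moved stays moved. The work goes in short steps, Python scripts to look and compute and a shell command to move; the robot and the scene stay as the last step left them, time stands still between calls to the robot, and variables do not carry over. Pictures are saved under pics/ and viewed, at most 10 in all, crops included, and the job is handed in when it is done.

```bash
mkdir -p pics
python3 - <<'E'
from rig import ctrl
import cv2,numpy as np
for n in("top","side"):
    im=ctrl.camera(n);cv2.imwrite(f"pics/{n}0.png",cv2.resize(im[:,:,::-1],(796,597),interpolation=cv2.INTER_CUBIC));np.save(f"pics/{n}0.npy",im)
    c=ctrl.calibration(n);print(n,np.round(c["mtx"],1).tolist(),(-c["R"].T@c["t"]).round(3))
s=ctrl.observe();print(s["time_s"],s["ee_pos"],s["ee_rot"])
E
```

```text
top [[364.1, 0.0, 250.3], [0.0, 364.1, 183.1], [0.0, 0.0, 1.0]] [0.527 0.043 0.885]
side [[442.4, 0.0, 250.6], [0.0, 442.4, 192.7], [0.0, 0.0, 1.0]] [ 0.275 -0.448  0.854]
0.1 [0.23309178 0.49795461 0.24949107] [[-9.05665909e-01  4.23991757e-01 -5.00877704e-04]
 [ 4.23992047e-01  9.05665469e-01 -8.96335578e-04]
 [ 7.35887441e-05 -1.02414874e-03 -9.99999473e-01]]
```

View pics/top0.png

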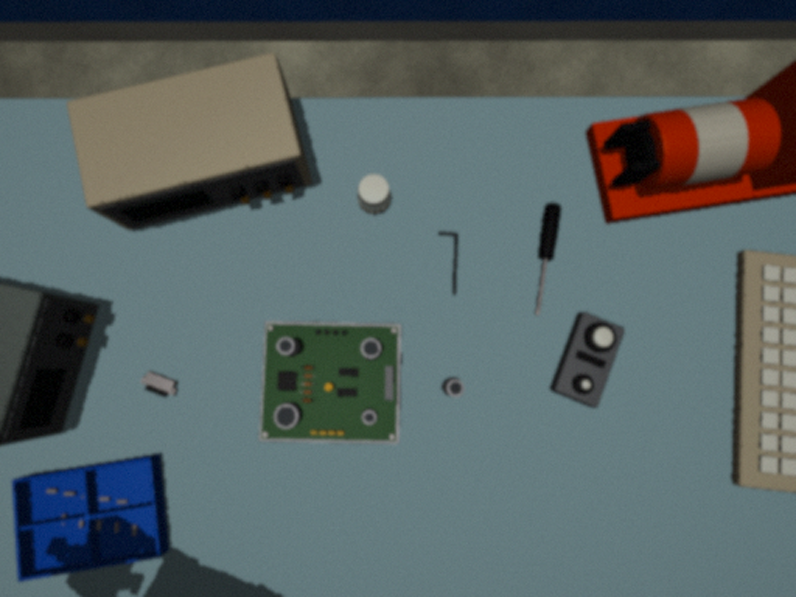

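View pics/side0.png

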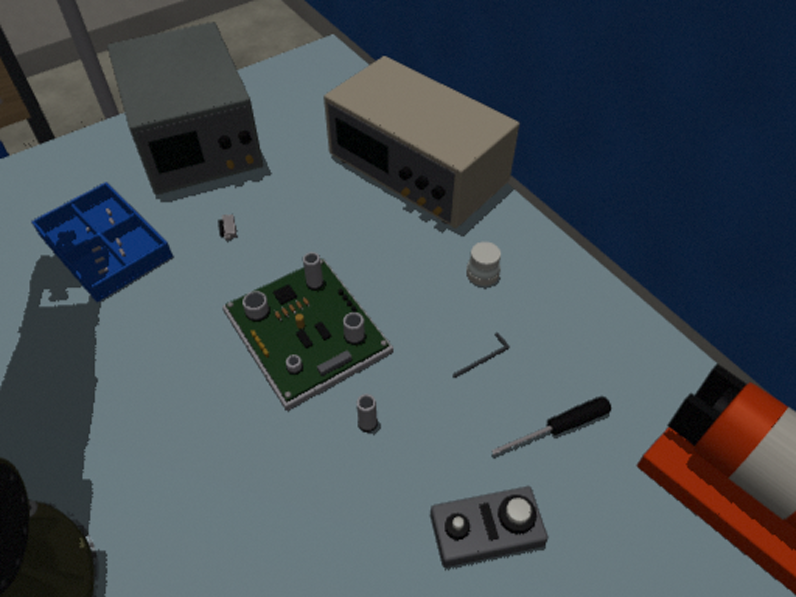

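The top view shows four cans: the tall one at about (288,345), the mid one at (370,348), the wide one at (286,416) and the low one at (369,417). The side view confirms the tall one at (313,258). The big button is at (602,336) in the top view and (519,513) in the side view, the spare can at (453,387) in the top view.

```bash
cat > h.py <<'E'
from rig import ctrl
import cv2,numpy as np
def ray(n,u,v,z):
    c=ctrl.calibration(n);R,t=c["R"],c["t"];o=-R.T@t
    d=R.T@np.linalg.inv(c["mtx"])@[u,v,1];return o+d*(z-o[2])/d[2]
def proj(n,X):
    c=ctrl.calibration(n);p=c["mtx"]@(c["R"]@np.array(X)+c["t"]);return p[:2]/p[2]
def go(X):  # shift to X in tool axes
    s=ctrl.observe();return (np.array(s["ee_rot"]).T@(np.array(X)-s["ee_pos"])).round(4)
E
python3 - <<'E'
from h import *
k=796/512
def blob(n,u,v,r,dark,th):
    g=cv2.cvtColor(np.load(f"pics/{n}0.npy"),cv2.COLOR_RGB2GRAY)
    u,v=u/k,v/k;x0,y0=int(u-r),int(v-r);w=g[y0:y0+2*r+1,x0:x0+2*r+1]
    m=((w<th) if dark else (w>th)).astype(np.uint8)
    N,l,s,c=cv2.connectedComponentsWithStats(m,connectivity=4)
    d=[np.hypot(*(c[i]-r))-s[i,4]*.02 for i in range(1,N)];i=1+int(np.argmin(d))
    return c[i]+[x0,y0],s[i,4]
g=cv2.cvtColor(np.load("pics/top0.npy"),cv2.COLOR_RGB2GRAY)
print(g[214:232,176:196])
for nm,n,u,v,z,r in[("big","top",602,336,.052,9),("big","side",519,513,.052,12),("small","top",585,384,.05,6),("small","side",459,523,.05,7)]:
    c,a=blob(n,u,v,r,0,140);print(nm,n,c.round(1),a,ray(n,*c,z).round(4))
for nm,u,v,z in[("tall",288,345,.08),("mid",371,348,.06),("wide",286,416,.048),("low",369,417,.038),("spare",453,386,.06)]:
    print(nm,ray("top",u/k,v/k,z).round(4))
for nm,u,v,z in[("tall",314,258,.08),("mid",353,321,.06),("wide",256,299,.048),("low",293,360,.038),("spare",367,400,.06)]:
    print(nm,ray("side",u/k,v/k,z).round(4))
E
```

```text
[[ 61  61  59  57  59  61  60  63  58  58  62  59  59  63  58  59  61  60
   60  61]
 [ 61  61  59  60  62  64  65  67  67  63  63  60  56  61  57  55  60  58
   60  59]
 [ 59  61  60  66  69  76  81  85  85  80  72  63  57  54  49  48  54  56
   60  57]
 [ 56  59  65  76  85  99  97 102  99  99  92  81  60  42  34  34  38  47
   58  55]
 [ 59  65  74  91 104 105  96  94  95 106 106  97  76  45  29  26  27  32
   46  56]
 [ 61  67  86 105 104  88  75  69  73  86 102 111  92  59  36  26  17  23
   38  52]
 [ 63  78  99 106  90  68  56  53  55  64  84 106 105  73  41  30  23  19
   31  46]
 [ 66  88 109 104  78  55  50  48  49  50  68  95 109  81  47  32  25  20
   28  43]
 [ 67  92 115 105  76  55  51  48  48  53  61  90 105  82  45  31  28  19
   23  38]
 [ 68  92 112 109  80  55  51  49  52  57  68  93 101  76  44  34  28  18
   26  40]
 [ 62  84 107 111  90  66  56  53  56  64  84 103 101  71  42  32  25  25
   28  46]
 [ 65  72  91 108 104  86  78  71  75  86 103 109  91  59  37  31  25  26
   36  49]
 [ 61  63  75  95 107 108 103  99  99 100 108  94  69  46  37  29  26  37
   47 
[... 221 characters left out ...]
 47  47  50  57  59  61  64
   61  62]
 [ 61  60  61  62  62  61  61  64  64  58  59  61  58  58  60  62  62  63
   63  59]
 [ 62  63  63  65  60  62  60  64  64  63  62  63  63  61  62  65  60  63
   64  66]]
big top [387.5 216.3] 89 [ 0.5708 -0.2803  0.052 ]
big side [333.4 327.4] 156 [ 0.5703 -0.281   0.052 ]
small top [376.3 246.9] 9 [ 0.502  -0.2512  0.05  ]
small side [294.3 335.5] 26 [ 0.5019 -0.2512  0.05  ]
tall [0.5608 0.1773 0.08  ]
mid [0.5563 0.0606 0.06  ]
wide [0.4602 0.1838 0.048 ]
low [0.4568 0.0644 0.038 ]
spare [ 0.501 -0.057  0.06 ]
tall [0.5639 0.1788 0.08  ]
mid [0.5557 0.0601 0.06  ]
wide [0.4635 0.1844 0.048 ]
low [0.4574 0.0654 0.038 ]
spare [ 0.5014 -0.0584  0.06  ]
```

```bash
python3 -c "
from h import *
print(go([.5605,.180,.25]),go([.5605,.180,.124]))"
```

```text
[-4.313e-01 -1.491e-01 -4.000e-04] [-0.4313 -0.149   0.1256]
```

```bash
python3 -m crank '[[[0,0,0,-0.431,-0.149,0,1],[0,0,0,-0.431,-0.149,0,1],[0,0,0,-0.431,-0.149,0,1],[0,0,0,-0.431,-0.149,0,1],[0,0,0,-0.431,-0.149,0,1]]]' 30
python3 -c "
from h import *
print(go([.5605,.180,.25]))"
```

```text
time_s: 0.52
ee_pos: [0.3836, 0.3514, 0.2498]
ee_rot: [[-0.906, 0.424, -0.0], [0.424, 0.906, -0.0], [0.0, -0.0, -1.0]]
contact_force: [0.3, 0.1, 0.4]
gripper_width: 0.301
grasp_force: 0.0
[-2.329e-01 -8.030e-02 -2.000e-04]
```

```bash
python3 -m crank '[[[0,0,0,-0.233,-0.080,0,1],[0,0,0,-0.233,-0.080,0,1],[0,0,0,-0.233,-0.080,0,1],[0,0,0,-0.233,-0.080,0,1],[0,0,0,-0.233,-0.080,0,1]]]'
python3 -m crank '[[[0,0,0,-0.02,-0.008,0.03,1],[0,0,0,-0.02,-0.008,0.05,1],[0,0,0,-0.02,-0.008,0.05,1],[0,0,0,-0.02,-0.008,0.05,1]]]'
python3 - <<'E'
from h import *
print(go([.5605,.180,.124]),ctrl.observe()["gripper_width"])
im=ctrl.camera("side");cv2.imwrite("pics/s1.png",cv2.resize(im[80:280,80:330,::-1],(750,600),interpolation=cv2.INTER_CUBIC))
E
```

```text
time_s: 0.93
ee_pos: [0.5335, 0.2063, 0.2498]
ee_rot: [[-0.906, 0.424, -0.0], [0.424, 0.906, -0.0], [0.0, -0.0, -1.0]]
contact_force: [0.7, 1.4, 0.2]
gripper_width: 0.003
grasp_force: 0.0
time_s: 1.27
ee_pos: [0.5467, 0.1925, 0.1995]
ee_rot: [[-0.906, 0.424, -0.002], [0.424, 0.906, -0.001], [0.002, -0.001, -1.0]]
contact_force: [1.3, 0.1, 0.2]
gripper_width: 0.001
grasp_force: 0.0
[-0.0179 -0.0053  0.0754] 0.0014745571314214397
```

View pics/s1.png

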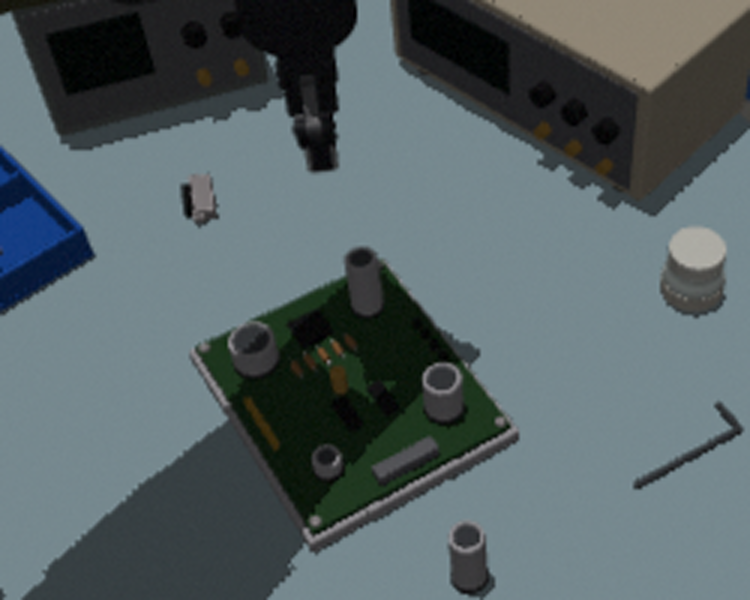

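The shut fingertips are at crop (322,168) and the tall can's top is at (361,256). The way is clear, so I'm centring and descending.

```bash
python3 -m crank '[[[0,0,0,-0.018,-0.005,0.02,1],[0,0,0,-0.018,-0.005,0.04,1],[0,0,0,-0.018,-0.005,0.06,1],[0,0,0,-0.018,-0.005,0.075,1],[0,0,0,-0.018,-0.005,0.075,1]]]'
python3 - <<'E'
from h import *
print(go([.5605,.180,.124]))
im=ctrl.camera("side");cv2.imwrite("pics/s2.png",cv2.resize(im[80:280,80:330,::-1],(750,600),interpolation=cv2.INTER_CUBIC))
E
```

```text
time_s: 1.73
ee_pos: [0.5604, 0.181, 0.1238]
ee_rot: [[-0.906, 0.423, -0.002], [0.423, 0.906, -0.001], [0.002, -0.001, -1.0]]
contact_force: [0.3, 0.3, -0.5]
gripper_width: -0.005
grasp_force: 0.0
[-0.0005 -0.0008 -0.0002]
```

View pics/s2.png

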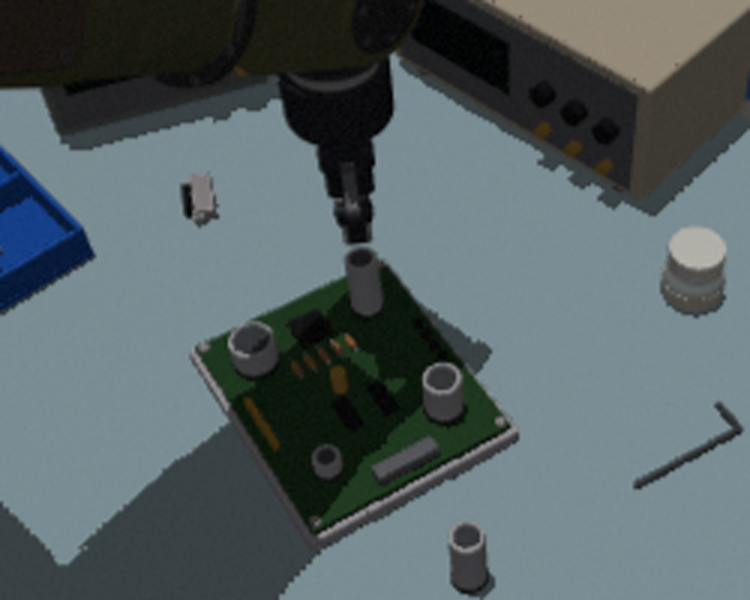

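The tips at crop (358,240) hang just above the tall can's top at (361,256). Now I'll dwell for 2.5 s.

```bash
for i in 1 2 3 4 5 6; do python3 -m crank '[[[0,0,0,0,0,0,1],[0,0,0,0,0,0,1],[0,0,0,0,0,0,1],[0,0,0,0,0,0,1],[0,0,0,0,0,0,1]]]' | head -2; done
python3 -m crank '[[[0,0,0,0,0,-0.04,1],[0,0,0,0,0,-0.08,1],[0,0,0,0,0,-0.12,1],[0,0,0,0,0,-0.12,1]]]'
python3 -c "
from h import *
print(go([.5705,-.2805,.244]))"
```

```text
time_s: 2.2
ee_pos: [0.5615, 0.1804, 0.1256]
time_s: 2.62
ee_pos: [0.5613, 0.1803, 0.125]
time_s: 3.03
ee_pos: [0.5613, 0.1803, 0.125]
time_s: 3.45
ee_pos: [0.5613, 0.1803, 0.125]
time_s: 3.87
ee_pos: [0.5613, 0.1803, 0.125]
time_s: 4.28
ee_pos: [0.5613, 0.1803, 0.125]
time_s: 4.62
ee_pos: [0.5632, 0.1808, 0.2535]
ee_rot: [[-0.906, 0.424, 0.012], [0.424, 0.906, 0.003], [-0.009, 0.008, -1.0]]
contact_force: [1.5, -0.1, 1.3]
gripper_width: -0.0
grasp_force: 0.0
[-0.2021 -0.4148  0.0082]
```

```bash
python3 -m crank '[[[0,0,0,-0.202,-0.415,0,1],[0,0,0,-0.202,-0.415,0,1],[0,0,0,-0.202,-0.415,0,1],[0,0,0,-0.202,-0.415,0,1],[0,0,0,-0.202,-0.415,0,1]]]' | head -2
python3 -c "
from h import *
print(go([.5705,-.2805,.244]))"
```

```text
time_s: 5.03
ee_pos: [0.5641, -0.0298, 0.245]
[-0.112  -0.2244  0.001 ]
```

```bash
python3 -m crank '[[[0,0,0,-0.112,-0.224,0,1],[0,0,0,-0.112,-0.224,0,1],[0,0,0,-0.112,-0.224,0,1],[0,0,0,-0.112,-0.224,0,1],[0,0,0,-0.112,-0.224,0,1]]]' | head -2
python3 -m crank '[[[0,0,0,-0.018,-0.036,0,1],[0,0,0,-0.018,-0.036,0.04,1],[0,0,0,-0.018,-0.036,0.08,1],[0,0,0,-0.018,-0.036,0.12,1],[0,0,0,-0.018,-0.036,0.12,1]]]' | head -2
python3 - <<'E'
from h import *
print(go([.5705,-.2805,.071]))
im=ctrl.camera("side");cv2.imwrite("pics/s3.png",cv2.resize(im[230:380,230:430,::-1],(800,600),interpolation=cv2.INTER_CUBIC))
print(go([.5705,-.2805,.071]),ctrl.observe()["contact_force"])
E
```

```text
time_s: 5.45
ee_pos: [0.5695, -0.2384, 0.2449]
time_s: 5.87
ee_pos: [0.5678, -0.2752, 0.1167]
[-0.0053 -0.0037  0.0456]
[-0.0034 -0.0039  0.0505] [-0.24429525  0.8938565   1.12107483]
```

View pics/s3.png

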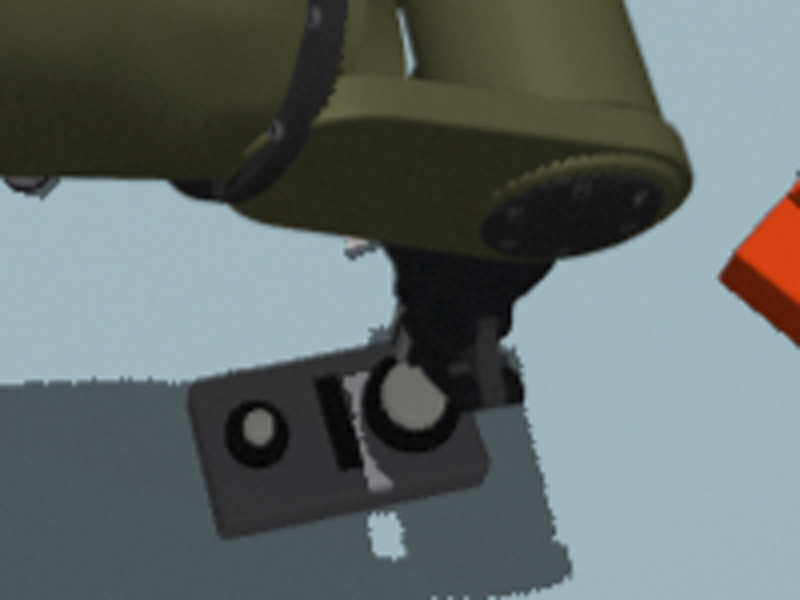

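The tips are around crop (490,395) and the button at (410,395). I'll check this against the projection.

Run:
```python
from h import *
s=ctrl.observe();p=np.array(s["ee_pos"]);R=np.array(s["ee_rot"])
f=lambda X:((proj("side",X)-[230,230])*4).round()
print(p,R.round(3).tolist(),s["gripper_width"],"tip",f(p+R@[0,0,.019]),[f(p+R@[a,b,.019]) for a in(-.011,.011) for b in(-.0145,.0145)],"btn",f([.5705,-.2805,.052]))
print(go([.5705,-.2805,.075]))
```

```text
[ 0.5693873  -0.27575191  0.1215429 ] [[-0.906, 0.424, -0.006], [0.424, 0.906, 0.004], [0.007, 0.001, -1.0]] -0.0005260184102963456 tip [420. 339.] [array([454., 366.]), array([435., 304.]), array([405., 374.]), array([387., 312.])] btn [413. 388.]
[-0.0034 -0.0039  0.0465]
```

Run:
```python
from h import *
a=ctrl.camera("side")[270:370,260:380,::-1];b=ctrl.camera("top")[180:280,330:450,::-1]
im=np.hstack([cv2.resize(x,(400,333),interpolation=cv2.INTER_CUBIC) for x in(a,b)])
im=(255*(im/255.)**.5).astype(np.uint8);cv2.imwrite("pics/s4.png",im)
s=ctrl.observe();p=np.array(s["ee_pos"]);R=np.array(s["ee_rot"]);t=p+R@[0,0,.019]
print(p,((proj("side",t)-[260,270])*3.33).round(),((proj("top",t)-[330,180])*3.33).round()+[400,0])
```

```text
[ 0.57175025 -0.27682592  0.12729111] [256. 144.] [620. 115.]
```

View pics/s4.png

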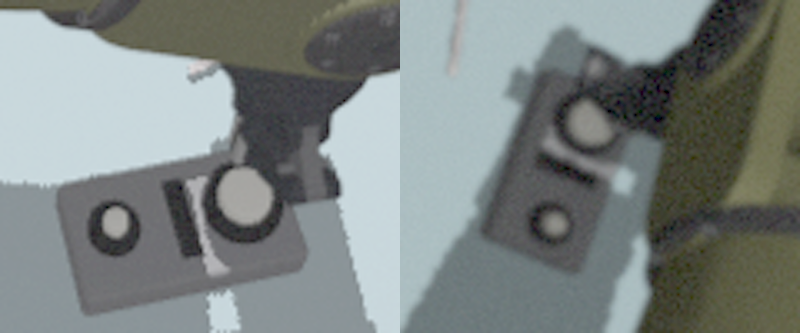

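Run:
```python
from h import *
P=lambda n:(lambda c:c["mtx"]@np.c_[c["R"],c["t"]])(ctrl.calibration(n))
S=lambda u,v:np.array([u/3.333+260,v/3.333+270.]);T=lambda u,v:np.array([(u-400)/3.333+330,v/3.333+180.])
for a,b in[((318,170),(597,65)),((320,198),(590,48)),((238,150),(640,125))]:
    a,b=S(*a),T(*b);X=cv2.triangulatePoints(P("side"),P("top"),a,b)[:,0];X=X[:3]/X[3]
    print(X.round(3),proj("side",X)-a,proj("top",X)-b)
s=ctrl.observe();print(s["joint_pos"],s["gripper_width"])
im=ctrl.camera("side");d=cv2.cvtColor(im,cv2.COLOR_RGB2GRAY)
print(cv2.resize(d[300:340,320:370],(25,20),interpolation=cv2.INTER_AREA))
```

```text
[ 0.614 -0.292  0.042] [-1.32867209  0.34126847] [ 0.7637684  -1.46387471]
[ 0.624 -0.3    0.003] [ 1.02712486 -0.2822628 ] [-0.56164092  1.1279153 ]
[ 0.559 -0.279  0.125] [ 2.28587503 -0.58946932] [-1.24885111  2.56915079]
[-2.91374055e+01  3.45128309e+01  7.91912193e+01 -1.77001127e-03
  6.61605845e+01 -9.40655687e+01] -0.0019014256622361444
[[177 177 177 177 178 160  48  16  16  20  17  16  16  17  17  17  17  18
   18  17  17  83 171 177 177]
 [177 177 177 177 177 176  69  22  16  17  16  14  17  18  17  19  18  19
   17  18  49 169 178 177 177]
 [177 177 178 177 177 169  70  24  18  19  16  15  15  16  18  16  19  20
   22  17  62 173 177 177 176]
 [177 177 177 177 177 142  46  15  18  15  17  17  16  16  17  20  30  38
   35  20  69 174 177 177 177]
 [177 177 177 177 177 110  37  26  17  18  18  17  16  16  17  20  33  41
   35  17  98 177 176 177 177]
 [177 177 177 177 176  99  46  50  18  19  17  19  18  18  18  18  37  45
   46  83 170 177 177 177 177]
 [177 177 127 103 100  72  59  68  23  15  16  17  17  19  18  25  44  44
   54 169 177 177 176 177 176]
 [177 171 112  72 
[... 647 characters left out ...]
08 109  87  18  31  19  19  21  23  42
   42  40  25  46 135 177 176]
 [ 52  12  37 103 109 109 109 109 110 109  91  20  31  55  26  26  36  57
   67  71  96 167 175 176 177]
 [ 38  15  31  96 109 110 110 109 110 110  81  16  28  55  79  80  82  83
   85  84  91 173 176 177 177]
 [ 63  14  16  68 106 110 111 109 110 110  52  11  28  49  79  85  84  85
   85  84  84 133 176 176 176]
 [ 91  15  10  22  82 105 110 111 109  73  16  11  38  50  67  85  85  84
   84  85  84 126 176 176 176]
 [118  30  13  10  20  49  77  78  50  18  10  15  49  50  55  83  85  85
   85  85  85  90 172 176 176]
 [119  67  17  13  12  11  12  13  12  11  10  37  49  51  50  79  84  84
   85  84  84  85 172 177 176]]
```

Run:
```python
from h import *
s=ctrl.observe();p=np.array(s["ee_pos"]);R=np.array(s["ee_rot"]);print(p)
for o in[(0,.0145,.019),(0,-.0145,.019),(0,.05,-.02),(0,-.05,-.02),(0,.04,-.054),(0,-.04,-.054),(0,.05,.006),(0,-.05,.006)]:
    t=p+R@o
    print(o,((proj("side",t)-[260,270])*3.33).round(),((proj("top",t)-[330,180])*3.33).round()+[400,0])
a=ctrl.camera("side")[270:370,260:380,::-1];b=ctrl.camera("top")[140:240,350:470,::-1]
im=np.vstack([cv2.resize(x,(700,300),interpolation=cv2.INTER_CUBIC) for x in(a[20:72],b[30:82])])
im=(255*np.clip(im/100.,0,1)**.5).astype(np.uint8);cv2.imwrite("pics/s5.png",im)
```

```text
[ 0.57209225 -0.2769589   0.12816766]
(0, 0.0145, 0.019) [250. 117.] [599. 104.]
(0, -0.0145, 0.019) [265. 169.] [641. 123.]
(0, 0.05, -0.02) [241.  24.] [570.  76.]
(0, -0.05, -0.02) [298. 208.] [723. 144.]
(0, 0.04, -0.054) [256.  11.] [607.  78.]
(0, -0.04, -0.054) [304. 161.] [735. 135.]
(0, 0.05, 0.006) [235.  46.] [555.  80.]
(0, -0.05, 0.006) [290. 227.] [703. 146.]
```

View pics/s5.png

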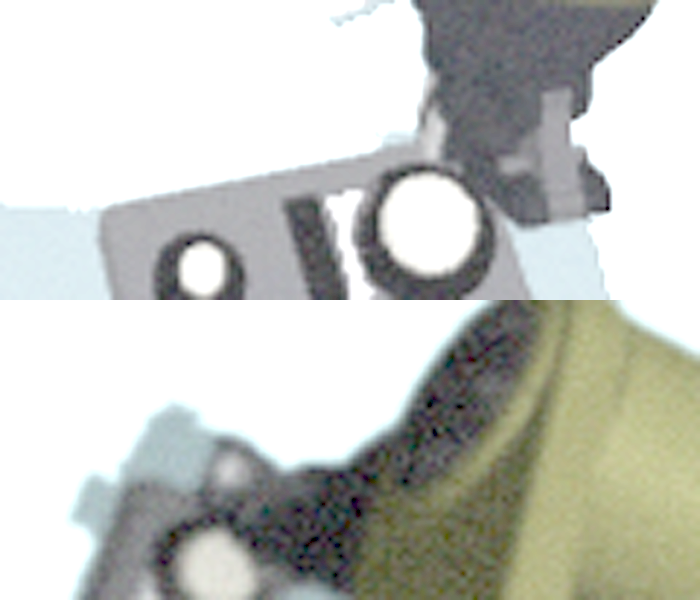

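The dark piece is the near finger's knuckle, where the projection puts it at (300,205), so the geometry agrees and the gripper is shut. Now I'll go to just above the button.

```bash
python3 -c "
from h import *
print(go([.5705,-.2805,.076]))"
python3 -m crank '[[[0,0,0,0,-0.004,0.015,1],[0,0,0,0,-0.004,0.03,1],[0,0,0,0,-0.004,0.045,1],[0,0,0,0,-0.004,0.051,1],[0,0,0,0,-0.004,0.051,1]]]' >/dev/null
python3 -m crank '[[[0,0,0,0,0,0,1],[0,0,0,0,0,0,1],[0,0,0,0,0,0,1],[0,0,0,0,0,0,1]]]'
python3 -c "
from h import *
print(go([.5705,-.2805,.076]))"
```

```text
[ 0.     -0.0039  0.052 ]
time_s: 6.92
ee_pos: [0.5695, -0.2803, 0.0749]
ee_rot: [[-0.906, 0.424, 0.001], [0.424, 0.906, -0.001], [-0.001, -0.0, -1.0]]
contact_force: [-0.4, -0.4, -0.3]
gripper_width: -0.001
grasp_force: 0.0
[-0.001   0.0002 -0.0011]
```

```bash
python3 -m crank '[[[0,0,0,-0.001,0,0.002,1],[0,0,0,-0.001,0,0.003,1],[0,0,0,-0.001,0,0.004,1],[0,0,0,-0.001,0,0.005,1],[0,0,0,-0.001,0,0.005,1]]]'
python3 -m crank '[[[0,0,0,0,0,0.001,1],[0,0,0,0,0,0.002,1],[0,0,0,0,0,0.003,1],[0,0,0,0,0,0.003,1],[0,0,0,0,0,0.003,1]]]'
```

```text
time_s: 7.33
ee_pos: [0.5702, -0.2806, 0.0689]
ee_rot: [[-0.906, 0.424, 0.0], [0.424, 0.906, -0.0], [-0.0, -0.0, -1.0]]
contact_force: [-0.4, 0.6, 2.4]
gripper_width: -0.001
grasp_force: 1.2
time_s: 7.75
ee_pos: [0.5702, -0.2806, 0.0661]
ee_rot: [[-0.906, 0.424, 0.0], [0.424, 0.906, -0.0], [-0.0, -0.0, -1.0]]
contact_force: [0.4, -0.8, 4.6]
gripper_width: 0.002
grasp_force: 2.0
```

```bash
python3 -m crank '[[[0,0,0,0,0,0.0005,1],[0,0,0,0,0,0.001,1],[0,0,0,0,0,0.001,1],[0,0,0,0,0,0.001,1],[0,0,0,0,0,0.001,1]]]'
```

```text
time_s: 8.17
ee_pos: [0.5702, -0.2806, 0.0651]
ee_rot: [[-0.906, 0.424, 0.0], [0.424, 0.906, -0.0], [-0.0, -0.0, -1.0]]
contact_force: [1.7, -0.2, 4.9]
gripper_width: 0.003
grasp_force: 2.3
```

```bash
python3 -m crank '[[[0,0,0,0,0,0.0003,1],[0,0,0,0,0,0.0006,1],[0,0,0,0,0,0.0006,1],[0,0,0,0,0,0.0006,1]]]'
```

```text
time_s: 8.5
ee_pos: [0.5702, -0.2806, 0.0648]
ee_rot: [[-0.906, 0.424, 0.0], [0.424, 0.906, -0.0], [-0.0, -0.0, -1.0]]
contact_force: [-0.6, -0.2, 8.1]
gripper_width: 0.003
grasp_force: 3.9
```

The force climbed to 8 N, so the button has bottomed out. Next I release and move clear.

```bash
python3 -m crank '[[[0,0,0,0,0,-0.003,1],[0,0,0,0,0,-0.01,1],[0,0,0,0,0,-0.03,1],[0,0,0,0,0,-0.06,1],[0,0,0,0,0,-0.1,1]]]' >/dev/null
python3 -m crank '[[[0,0,0,0,0,-0.04,1],[0,0,0,0,0,-0.08,1],[0,0,0,0,0,-0.08,1],[0,0,0,0,0,-0.08,1]]]' >/dev/null
python3 -m crank '[[[0,0,0,0.1,0.2,0,1],[0,0,0,0.1,0.2,0,1],[0,0,0,0.1,0.2,0,1],[0,0,0,0.1,0.2,0,1],[0,0,0,0.1,0.2,0,1]]]' | head -2
python3 -m crank '[[[0,0,0,0,0,0,1],[0,0,0,0,0,0,1],[0,0,0,0,0,0,1],[0,0,0,0,0,0,1]]]' | head -4
python3 - <<'E'
from h import *
im=ctrl.camera("side");cv2.imwrite("pics/s6.png",cv2.resize(im[:,:,::-1],(796,597)))
E
```

```text
time_s: 9.67
ee_pos: [0.5636, -0.0704, 0.2428]
time_s: 10.0
ee_pos: [0.5645, -0.0733, 0.2436]
ee_rot: [[-0.905, 0.425, -0.002], [0.425, 0.905, 0.0], [0.001, -0.001, -1.0]]
contact_force: [0.7, 0.3, 0.1]
```

View pics/s6.png

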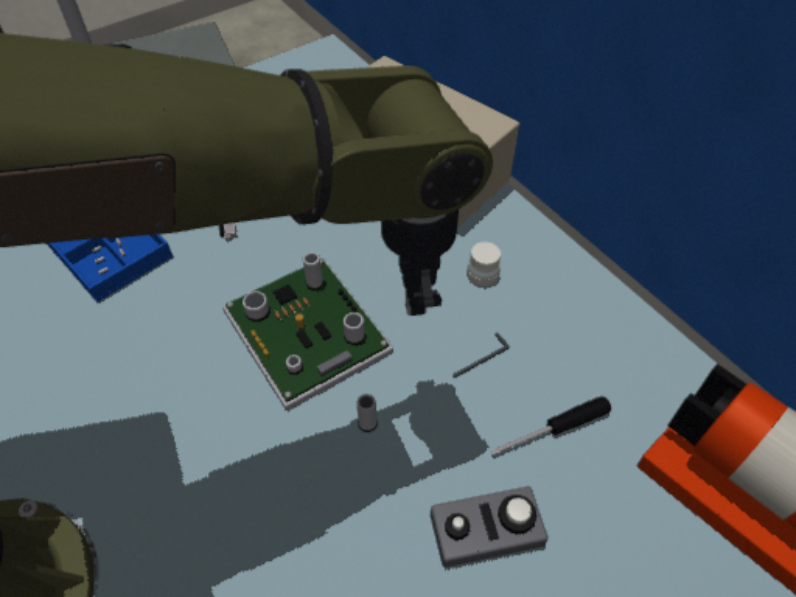

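The remote still has its big button at (519,513), and everything in view is where it started. The gripper is clear and in free air.

```bash
python3 -c "
from rig import ctrl
print(ctrl.sign_off())"
```

```text
the job is handed in; nothing more can be done
None
```

The arm pointed at the tallest can for about 2.5 s with the fingertips about 2.6 cm above its top, then pressed the large button to its stop and released it; everything the final camera view showed was in place and the job is handed in, but no verdict was returned.

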